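# Hold the cover plate over the housing's opening

## Task

Take the L-shaped steel square off the blue-grey housing, where it lies across the opening, and lay it flat on the cork mat. Then lift the rectangular cover by its handle over the aluminium fence and finish holding it level and still about 15 mm above the opening, centred over it and with its long sides along the opening's long sides, so that I can plug in the leads underneath: the program ends while the gripper holds it, so do not set it down or let go. The cover must not touch the housing or the fence on the way, and everything else on the bench stays where it is.

Things in the scene. Friction and masses are not known exactly. Their poses are not given: they have to be found in the camera images.
- housing: blue-grey painted metal housing lying on the bench, fixed, 220 (its x) x 180 (its y) x 50 mm high, with a rectangular opening 100 (x) x 70 (y) mm, 40 mm deep, in the middle of its top. Origin: centre of the underside, on the bench
- opening (a point): centre of the housing's opening, at the height of the housing's top face (50 mm above the bench); axes as the housing's: x along the opening's long side, z up
- lsquare: loose L-shaped steel square, about 0.2 kg, flat on the housing across the opening. Thick dark stock 130 (x) x 18 (y) x 22 mm high, to be pinched across its 18 mm width; thin bright blade, 3 mm high, flush with the underside, runs to +y over x = 37 to 65, y = 9 to 89 mm. Origin: centre of the stock's underside; z up
- mat: cork mat, fixed on the bench between housing and fence, 200 (x) x 110 (y) x 4 mm thick. Origin: centre of the underside
- fence: straight aluminium profile fixed on the bench between the mat and the covers, 460 (x) x 40 (y) x 80 mm high. Origin: centre of the underside
- cover: rectangular aluminium cover lying on the bench beyond the fence, loose, about 0.2 kg: plate 130 (x) x 100 (y) x 4 mm; on top, along its x in the middle, a black bow handle 80 mm long, its grip bar 12 mm wide (y) and 10 mm high, 30 to 40 mm above the cover's underside, open beneath. Origin: centre of the underside; z up. Same when turned half round
- round_cover: a round plain aluminium cover, 90 mm across, 4 mm thick, with a similar but shorter (60 mm) black handle; not wanted for this job, leave alone. Origin: on its underside
- jar: pale translucent jar with lid, 70 mm across, 110 mm high; leave alone. Origin: on its underside
- spray_can: grey can, 56 mm across, 140 mm high; leave alone. Origin: on its underside
- tape_roll: roll of tape lying flat, 84 mm across, 25 mm high; leave alone. Origin: on its underside
- screwdriver: screwdriver lying flat on the bench, red handle, about 30 mm thick at most; leave alone. Origin: on its underside, it lies along its x
- screw_bin: open blue bin of screws, 140 x 110 x 60 mm high; leave alone. Origin: on its underside
Not all that is in view belongs to the job. Of the things shaped like the lsquare, the steel one is meant.

How it is judged:
By the outcome, as a careful person would: the job done as asked, in the order asked, and still so for the second after the job is handed in, while the arm keeps its last pose, push and grip.
It also fails if it takes over 67 s, if anything falls off the work surface, if the arm or the gripper's body presses on something with over 40 N, if the wrist force passes 120 N, or if a joint passes its speed limit or range.

## Robot

A 7-joint arm with a two-finger parallel gripper is mounted at the origin on the work surface. World frame = base frame: x ahead of the robot, y to its left, z up, the work surface at z = 0. Lengths are in m, angles in rad, forces in N, time in s.
With the tool pointing down it reaches from about 0.35 to 0.9 m from the base axis. Payload 8.1 kg.
Tool frame: the origin (TCP) lies midway between the tips of the shut fingers; the grasp point (between the pads) lies 19 mm behind it; z points along the fingers, y is the line along which they close (so a half turn about z gives the same grasp; the last joint's range is limited). The gripper opens to 92 mm and grips with 3 to 60 N. Pads are 19 mm wide; open, the fingers measure 130 mm over their backs; the gripper's body (75 mm by 190 mm) begins 47 mm behind the grasp point.
Start: joints at [1.08, 0.434, 0.025, 1.573, -0.012, 1.134, -0.075], TCP at [0.236, -0.579, 0.227] pointing down, gripper open.
Joint ranges: [-2.62, 2.62], [-0.44, 2.09], [-1.27, 1.32], [0.08, 2.57], [-1.32, 4.46], [0.12, 2], [-2.74, 2.74]. Speed limits (rad/s): [2.22, 2.22, 3.01, 3.01, 3.14, 3.14, 3.14].

## Interface

Orientations are given as a rotation vector (axis times angle).
In Python, from cell import arm gives the robot as it stands.
- The arm moves only by the tool carry_out, never from a script. Its arguments are lists of equal length, an entry for each row: "claw": the finger opening in cm, from 0 to 9.18; "delta_pos": the shift along the tool's x, y, z in cm, a list of three; "angular": the turn, a rotation vector about the tool's x, y, z in rad, a list of three. In form: {"claw": [claw, ...], "delta_pos": [[dx, dy, dz], ...], "angular": [[ax, ay, az], ...]}. A call has 1 to 20 rows; each row shifts and turns the commanded pose from where the row before left it, along the tool's axes as they then stand; what a row does not reach is not made up. A row lasts 1/10 s, in which the tool goes at most 50 mm and 8.59 degrees, less where a joint would pass 70% of its speed; a pose out of reach is approached as far as the arm can. A call with a gripper value outside its range is refused whole. The fingers move at their own pace and stop on an object; "force" is the grip in N (left out, the last holds). Time passes only in rows, so rows that do not move let the fingers close. It gives the time, the measured TCP pose, the force, the opening and the grip force at its end, in the units of the state.
- arm.observe(): the state, without advancing time (a new reading comes with each control period).
- arm.get_image(name): name is "side" or "top"; returns a dict with "frame" (420x560x3 uint8, red, green, blue), "mtx" (3x3 intrinsics, pixels), "T" (4x4, takes a point from camera to world coordinates). Camera axes: x right, y down, z forward; pixel columns grow to the right and rows downward; lengths in m; the calibration is good to about 2 mm. A picture is of the moment at which its call begins. There is no depth.
- arm.sign_off(): hands the job in; it is judged then, once.
Trained networks look in a picture, given as the dict that the camera call returned (one of the last four; its "shot" number tells which), for a name from the list of things; names that differ only in an ending like _2 or _b are one class to them, and where a whole thing is asked for, a point or a joint stands for the part that bears it (a point fixed in the world has none). Each returns a list of dicts, best first, with "conf" (0 to 1); they miss things now and then, are a little off and sometimes report something else, mostly with a low value. They report only what shows in the picture. A call takes as long as a camera call. They do not tell look-alikes from the thing itself.
- arm.look_for(label, picture): "centre" ([column, row] as shares, 0 to 1, of the picture: columns of its width, rows of its height, amid what is visible of it).
- arm.trace(label, picture): "region" (420x560 bool, what is visible of it) and "centre" ([column, row] as shares, 0 to 1, of the picture: columns of its width, rows of its height, amid what is visible of it).
- arm.place_of(label, picture): "centre" ([column, row] as shares, 0 to 1, of the picture: columns of its width, rows of its height: a listed point, or the origin of a listed thing).
The state is a dict: "clock": time; "joints": joint angles; "dq": joint speeds; "joint_efforts": joint torques, N m; "position": TCP position; "ee_rot": TCP orientation; "force": force on the tool from outside, world axes, zero at the start; "ft_torque": the same for the moment, N m; "width": opening from 0.0 (shut) to 1.0 (fully open); "gripper_force": force on a finger pad.
Only numpy, scipy, OpenCV 4.12 (cv2) and the standard library are available. Lean on these libraries where they do the work, as an engineer would, in place of code of your own. Each camera call takes 0.05 s, during which the arm holds its last target. There are 200 camera calls.

## Working session

There is one attempt and no reset: what is moved stays moved. The work goes in short steps, Python scripts to look and compute and a tool call to move; the robot and the scene stay as the last step left them, time stands still between calls to the robot, and variables do not carry over. Pictures are saved under pics/ and viewed, at most 11 in all, crops included, and the job is handed in when it is done.

Besides the shell and the picture viewer there is one more tool, called as name(argument=value, ...) on one line, values as JSON. carry_out: Moves the arm, as the interface text tells. Its arguments: {"type":"object","properties":{"claw":{"type":"array","items":{"type":"number"}},"delta_pos":{"type":"array","items":{"type":"array","items":{"type":"number"}}},"angular":{"type":"array","items":{"type":"array","items":{"type":"number"}}},"force":{"type":"number"}},"required":["claw","delta_pos","angular"]}

```bash
mkdir -p pics; python3 - <<'E'
from cell import arm
import cv2,pickle
o=arm.observe();print(o['clock'],o['position'],o['ee_rot'],o['width'])
P={}
for n in('top','side'):
    p=arm.get_image(n);P[n]=p;cv2.imwrite(f'pics/{n}0.png',p['frame'][:,:,::-1])
    for l in['opening','lsquare','mat','fence','cover','round_cover','housing']:
        try:
            print(n,l,[(round(d['conf'],2),round(d['centre'][0]*560,1),round(d['centre'][1]*420,1)) for d in arm.place_of(l,p)][:4])
        except Exception as e:print(l,e)
    print(p['T'].round(3).tolist(),p['mtx'].round(1).tolist())
pickle.dump(P,open('P0.pkl','wb'))
E
```

```text
0.0 [ 0.2360922  -0.57813643  0.22594322] [-3.08123148e+00 -6.04897558e-01  6.92011793e-04] 0.9977065997647445
top opening [(0.89, 203.1, 214.4)]
top lsquare [(0.7, 142.7, 263.9), (0.6, 211.1, 149.8), (0.55, 209.4, 212.9), (0.36, 307.1, 198.9)]
top mat [(0.59, 271.4, 195.4), (0.51, 203.6, 215.9)]
top fence [(0.81, 306.1, 198.2)]
top cover [(0.6, 350.2, 229.0)]
top round_cover [(0.97, 350.7, 184.8)]
top housing [(0.74, 202.9, 218.5)]
[[-0.003, -0.991, 0.135, 0.31], [-1.0, 0.003, -0.0, 0.028], [-0.0, -0.135, -0.991, 1.546], [0.0, 0.0, 0.0, 1.0]] [[412.9, 0.0, 275.3], [0.0, 412.9, 207.5], [0.0, 0.0, 1.0]]
side opening [(0.67, 260.7, 297.2), (0.38, 339.7, 152.7)]
side lsquare [(0.67, 170.0, 284.2), (0.61, 252.1, 292.1)]
side mat [(0.59, 266.6, 234.0)]
side fence [(0.58, 283.2, 210.9)]
side cover [(0.84, 333.0, 188.0)]
side round_cover [(0.97, 279.6, 172.7)]
side housing [(0.9, 261.5, 308.1)]
[[-0.956, -0.195, 0.22, 0.218], [-0.294, 0.596, -0.747, 1.03], [0.015, -0.779, -0.627, 0.917], [0.0, 0.0, 0.0, 1.0]] [[502.6, 0.0, 284.1], [0.0, 502.6, 217.1], [0.0, 0.0, 1.0]]
```

View pics/top0.png

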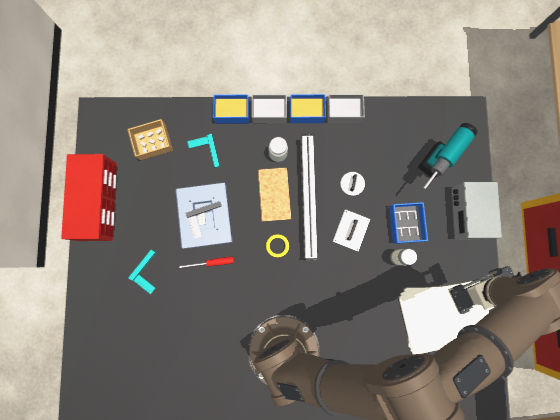

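View pics/side0.png

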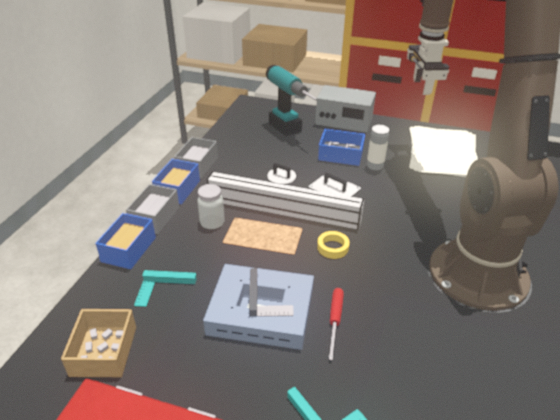

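The top view shows the housing at about (203,215) with the steel square across its opening. The mat is at (274,194), the fence at (309,198), and the rectangular cover at (351,230).

Things that could be mistaken for the steel square: teal at (207,150), teal at (143,270), and dark stock with a bright blade at (204,210). By the description it is the last one. The rectangular cover at (351,230) has the round one at (352,184) as its look-alike. I'll check the choice in a crop.

```bash
python3 - <<'E'
import cv2,pickle,numpy as np
P=pickle.load(open('P0.pkl','rb'))
t=P['top']['frame'][:,:,::-1];s=P['side']['frame'][:,:,::-1]
f=lambda im,x,y,w,h,k:cv2.resize(im[y:y+h,x:x+w],(w*k,h*k),interpolation=cv2.INTER_CUBIC)
a=f(t,170,178,66,75,6);b=f(s,200,262,120,85,3);c=f(t,325,205,50,50,6);d=f(s,295,165,80,50,4)
M=np.zeros((600,800,3),np.uint8)
def put(i,x,y):
    i=i[:600-y,:800-x];M[y:y+i.shape[0],x:x+i.shape[1]]=i
put(a,0,0);put(b,400,0);put(c,400,260);put(d,0,455)
cv2.imwrite('pics/crop.png',M)
E
```

```text
(no output)
```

View pics/crop.png

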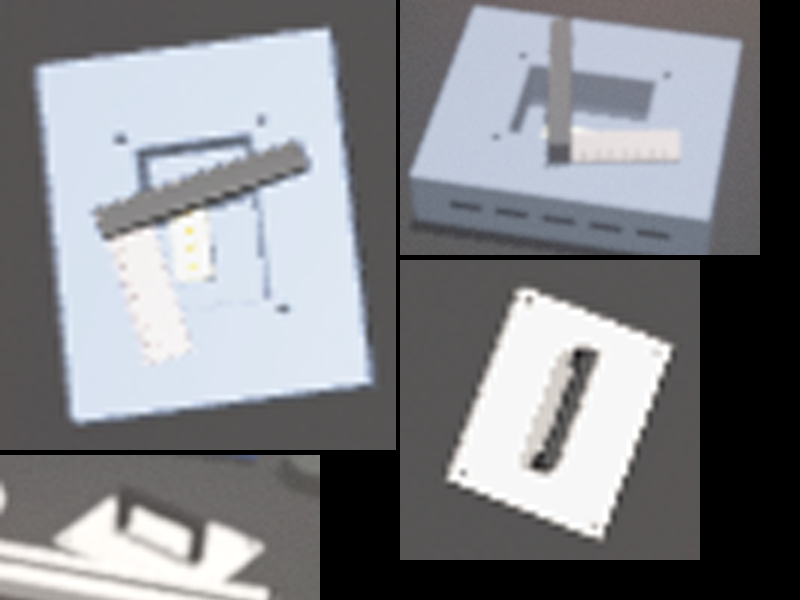

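The crops confirm it: dark stock and a bright blade on the housing, and a rectangular plate with a bow handle. Next I'll fit poses by matching silhouettes.

```bash
cat > fit.py <<'E'
import cv2,numpy as np
from scipy.optimize import minimize
K=6
def proj(p,X):
    X=np.c_[X,np.ones(len(X))]@np.linalg.inv(p['T']).T
    u=X[:,:3]@p['mtx'].T; return u[:,:2]/u[:,2:]
def box(x0,x1,y0,y1,z0,z1): return np.array([[x,y,z] for x in(x0,x1) for y in(y0,y1) for z in(z0,z1)])/1e3
def B(lx,ly,z0,z1): return box(-lx/2,lx/2,-ly/2,ly/2,z0,z1)
M={'housing':[B(220,180,0,50)],'mat':[B(200,110,0,4)],'fence':[B(460,40,0,80)],
'lsquare':[B(130,18,0,22),box(37,65,9,89,0,3)],
'cover':[B(130,100,0,4),B(80,12,30,40)],'opening':[B(100,70,0,0)]}
def world(b,q,z): 
    c,s=np.cos(q[2]),np.sin(q[2]); return b@np.array([[c,-s,0],[s,c,0],[0,0,1]]).T+[q[0],q[1],z]
def render(p,l,q,z,w,k=K):
    x,y,W,H=w; m=np.zeros((H*k,W*k),np.uint8)
    for b in M[l]:
        u=(proj(p,world(b,q,z))-[x,y]+.5)*k-.5
        cv2.fillConvexPoly(m,cv2.convexHull(np.round(u*16).astype(np.int32)),1,shift=4)
    return cv2.resize(m.astype(np.float32),(W,H),interpolation=cv2.INTER_AREA)
def fit(views,l,q0,z):
    """views: list of (picture, mask)"""
    W=[]
    for p,m in views:
        x,y,w,h=cv2.boundingRect(m.astype(np.uint8)); x0,y0=max(x-8,0),max(y-8,0)
        w=(x0,y0,min(w+16,560-x0),min(h+16,420-y0)); W.append((p,m[w[1]:w[1]+w[3],w[0]:w[0]+w[2]].astype(np.float32),w))
    c=lambda q:sum(np.abs(render(p,l,q,z,w)-m).sum()/m.sum() for p,m,w in W)
    best=None
    for d in(.03,.01):
        s=np.array([q0]+[np.array(q0)+e for e in np.diag([d,d,d*8])])
        r=minimize(c,q0,method='Nelder-Mead',options=dict(initial_simplex=s,xatol=1e-4,fatol=1e-5)); q0=r.x
    return r.x,r.fun
def ground(p,uv,z):
    d=p['T'][:3,:3]@np.linalg.solve(p['mtx'],[uv[0],uv[1],1]); o=p['T'][:3,3]; return o+d*(z-o[2])/d[2]
E
python3 - <<'E'
from fit import *; from cell import arm; import pickle
P={n:arm.get_image(n) for n in('top','side')}
t,s=P['top'],P['side']; R={}
def masks(l,near,p,z):
    best=[d for d in arm.trace(l,p) if d['region'].any()]
    u=proj(p,np.array([[*near,z]]))[0]
    best=[d for d in best if np.hypot(d['centre'][0]*560-u[0],d['centre'][1]*420-u[1])<18]
    return best[0]['region'] if best else None
def hull(m):
    c=np.argwhere(m)[:,::-1].astype(np.int32); o=np.zeros(m.shape,np.uint8); cv2.fillConvexPoly(o,cv2.convexHull(c),1); return o.astype(bool)
guess={'housing':((203,218),.05,-1.65),'lsquare':((207,210),.05,-1.3),'mat':((274,194),0,-1.6),'fence':((309,198),.08,-1.6),'cover':((351,230),0,-1.9)}
guess={k:(v[0],v[1],v[2]) for k,v in guess.items()}
for l,(uv,zz,yaw) in guess.items():
    g=ground(t,uv,zz)[:2]; z=.05 if l=='lsquare' else 0
    ms=[(n,p,masks(l,g,p,zz)) for n,p in P.items()]
    ms=[(n,p,m) for n,p,m in ms if m is not None]
    if l in('housing',): ms=[(n,p,hull(m)) for n,p,m in ms]
    yaws=[yaw,yaw+np.pi,-yaw,-yaw+np.pi] if l=='lsquare' else [yaw,-yaw,yaw+.25,yaw-.25]
    for sub in ([[m] for m in ms]+([ms] if len(ms)>1 else [])):
        r=min((fit([(p,m) for n,p,m in sub],l,[*g,y],z) for y in yaws),key=lambda r:r[1])
        print(l,[n for n,_,_ in sub],r[0].round(4),round(r[1],3)); 
        if sub[0][0]=='top' or l not in R: R[l]=r[0]
for n,p in P.items():
    o=arm.place_of('opening',p)[0]; print('opening',ground(p,np.array(o['centre'])*[560,420],.05).round(4),o['conf'])
pickle.dump(R,open('R.pkl','wb'))
def draw(p):
    im=cv2.resize(np.ascontiguousarray(p['frame'][:,:,::-1]),None,fx=4,fy=4,interpolation=cv2.INTER_CUBIC)
    for l,q in [*R.items(),('opening',R['housing'])]:
        for b in M[l]:
            u=(proj(p,world(b,q,.05 if l in('lsquare','opening') else 0))+.5)*4-.5
            cv2.polylines(im,[cv2.convexHull(u.astype(np.int32))],True,(0,0,255),1)
    return im
a=draw(t)[520:1060,680:1480]; b=draw(s)[640:1360,760:1500]
cv2.imwrite('pics/fit_top.png',a); cv2.imwrite('pics/fit_side.png',b[:600])
E
```

```text
housing ['top'] [0.489  0.2901 1.9666] 0.288
housing ['side'] [ 0.4868  0.2912 -1.6685] 0.246
housing ['top', 'side'] [ 0.487   0.2897 -1.693 ] 0.557
lsquare ['top'] [0.5064 0.2883 1.9089] 0.115
lsquare ['side'] [0.5056 0.2904 1.9083] 0.058
lsquare ['top', 'side'] [0.5059 0.2894 1.9106] 0.206
mat ['top'] [ 0.5721  0.0314 -3.0758] 0.048
mat ['side'] [ 0.5707  0.0335 -3.0642] 0.062
mat ['top', 'side'] [ 0.5715  0.0323 -3.0689] 0.118
fence ['top'] [ 0.4849 -0.064  -1.3766] 1.05
fence ['side'] [ 0.5505 -0.0919  0.0215] 0.086
fence ['top', 'side'] [ 0.5517 -0.0946  3.1575] 0.167
cover ['top'] [ 0.4343 -0.2581  2.7462] 0.057
cover ['side'] [ 0.4321 -0.2556 -3.5008] 0.226
cover ['top', 'side'] [ 0.4341 -0.2573  2.7385] 0.298
opening [0.4842 0.2947 0.05  ] 0.83
opening [0.4947 0.2958 0.05  ] 0.74
```

View pics/fit_top.png

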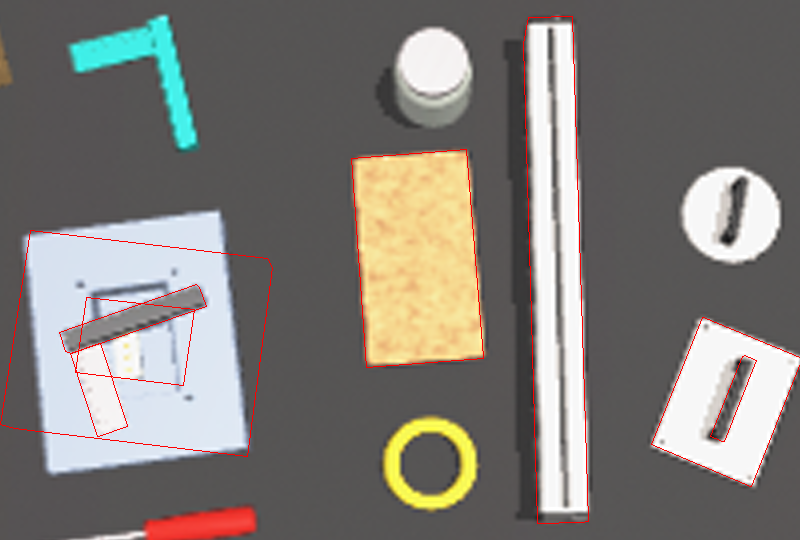

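The mat, fence, steel square and cover fits line up with the picture. The housing fit landed on the wrong yaw, because its x points nearly up the image, so I'll refit it and work out the first move.

```bash
cat >> fit.py <<'E'
def go(x,y,z,yaw):
    """tool-frame shift in cm and z-turn (turn after the shift), plus levelling turn"""
    from cell import arm; from scipy.spatial.transform import Rotation as R
    o=arm.observe(); r=R.from_rotvec(o['ee_rot'])
    t=R.from_matrix(np.array([[np.cos(yaw),np.sin(yaw),0],[np.sin(yaw),-np.cos(yaw),0],[0,0,-1]]))
    print('clk',round(o['clock'],2),'pos',np.round(o['position'],4),'shift cm',(r.inv().apply(np.array([x,y,z])-o['position'])*100).round(2),'turn',(r.inv()*t).as_rotvec().round(3),'w',round(o['width'],3),'gf',round(float(np.max(o['gripper_force'])),1))
E
python3 - <<'E'
from fit import *; from cell import arm; import pickle
R=pickle.load(open('R.pkl','rb')); P={n:arm.get_image(n) for n in('top','side')}; V=[]
def blue(p):
    f=p['frame'].astype(int); m=((f[...,2]-f[...,0]>12)&(f[...,2]>90)&(abs(f[...,1]-f[...,0])<40)).astype(np.uint8)
    u=proj(p,np.array([[.487,.29,.05]]))[0].astype(int); w=np.zeros_like(m); w[u[1]-60:u[1]+60,u[0]-70:u[0]+70]=1
    n,lab,st,_=cv2.connectedComponentsWithStats(m*w); k=1+np.argmax(st[1:,4]); c=np.argwhere(lab==k)[:,::-1].astype(np.int32)
    o=np.zeros_like(m); cv2.fillConvexPoly(o,cv2.convexHull(c),1); return o
V={n:(p,blue(p)) for n,p in P.items()}
for s in(['top'],['side'],['top','side']):
    r=fit([V[n] for n in s],'housing',[.487,.291,.1],0); print(s,r[0].round(4),round(r[1],3))
R['housing']=r[0]; R['lsquare']=np.array([.506,.2894,1.909]); R['mat']=np.array([.5714,.0324,-.073]);R['fence']=np.array([.551,-.093,.018]);R['cover']=np.array([.4341,-.2573,2.7425])
pickle.dump(R,open('R.pkl','wb'))
for l in('jar','spray_can','screw_bin','tape_roll','round_cover','screwdriver'):
    d=arm.place_of(l,P['top']); print(l,[(round(e['conf'],2),ground(P['top'],np.array(e['centre'])*[560,420],0).round(3)[:2].tolist()) for e in d[:2]])
q=R['lsquare']; c=q[:2]+.004*np.array([np.cos(q[2]),np.sin(q[2])]); print(c); go(*c,.30,q[2])
def draw(p,w):
    im=cv2.resize(np.ascontiguousarray(p['frame'][:,:,::-1]),None,fx=5,fy=5,interpolation=cv2.INTER_CUBIC)
    for l,q in [*R.items(),('opening',R['housing'])]:
        for b in M[l]:
            u=(proj(p,world(b,q,.05 if l in('lsquare','opening') else 0))+.5)*5-.5
            cv2.polylines(im,[cv2.convexHull(u.astype(np.int32))],True,(0,0,255),1)
    x,y,W,H=[5*i for i in w]; return im[y:y+H,x:x+W]
cv2.imwrite('pics/fit2.png',np.hstack([draw(P['top'],(170,178,66,75)),cv2.resize(draw(P['side'],(200,210,125,135)),None,fx=.65,fy=.65)[:375] if 0 else draw(P['side'],(203,258,92,75))]))
E
```

```text
['top'] [0.4882 0.2921 0.1223] 0.034
['side'] [0.4879 0.2924 0.1211] 0.032
['top', 'side'] [0.4882 0.2922 0.1227] 0.067
jar [(0.85, [0.729, 0.018])]
spray_can [(0.91, [0.332, -0.435]), (0.2, [0.304, 0.29])]
screw_bin [(0.75, [0.47, -0.46])]
tape_roll [(0.51, [0.373, 0.025])]
round_cover [(0.72, [0.627, -0.264]), (0.34, [0.55, -0.092])]
screwdriver [(0.69, [0.301, 0.274])]
[0.50467283 0.29317341]
clk 1.9 pos [ 0.2363 -0.5786  0.2267] shift cm [ 57.8  -70.56  -7.33] turn [ 0.     0.    -1.521] w 1.002 gf 0.0
```

View pics/fit2.png

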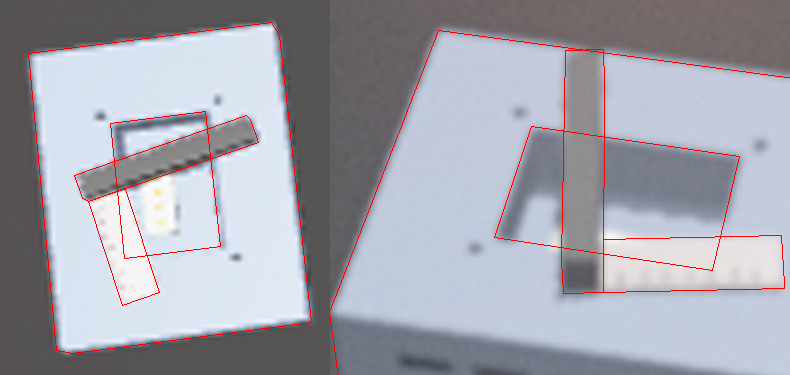

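carry_out(claw=[6, 6, 6, 6, 6, 6, 6, 6, 6, 6, 6, 6, 6, 6, 6, 6, 6, 6, 6, 6], delta_pos=[[0, 0, -2.5], [0, 0, -2.5], [0, 0, -2.5], [2.4, -2.9, 0], [2.4, -2.9, 0], [2.4, -2.9, 0], [2.4, -2.9, 0], [2.4, -2.9, 0], [2.4, -2.9, 0], [2.4, -2.9, 0], [2.4, -2.9, 0], [2.4, -2.9, 0], [2.4, -2.9, 0], [2.4, -2.9, 0], [2.4, -2.9, 0], [2.4, -2.9, 0], [2.4, -2.9, 0], [2.4, -2.9, 0], [2.4, -2.9, 0], [2.4, -2.9, 0]], angular=[[0, 0, 0], [0, 0, 0], [0, 0, 0], [0, 0, 0], [0, 0, 0], [0, 0, 0], [0, 0, 0], [0, 0, 0], [0, 0, 0], [0, 0, 0], [0, 0, 0], [0, 0, 0], [0, 0, 0], [0, 0, 0], [0, 0, 0], [0, 0, 0], [0, 0, 0], [0, 0, 0], [0, 0, 0], [0, 0, 0]], force=25)

```text
clock: 3.9
position: [0.4279, 0.0335, 0.302]
ee_rot: [3.082, 0.605, 0.001]
force: [0.6, -0.4, 0.2]
width: 0.655
gripper_force: 0.0
```

carry_out(claw=[6, 6, 6, 6, 6, 6, 6, 6, 6, 6, 6, 6, 6, 6, 6, 6, 6, 6, 6, 6], delta_pos=[[2.4, -2.9, 0], [2.4, -2.9, 0], [2.4, -2.9, 0], [2.4, -2.9, 0], [2.4, -2.9, 0], [2.4, -2.9, 0], [2.4, -2.9, 0], [0, 0, 0], [0, 0, 0], [0, 0, 0], [0, 0, 0], [0, 0, 0], [0, 0, 0], [0, 0, 0], [0, 0, 0], [0, 0, 0], [0, 0, 0], [0, 0, 0], [0, 0, 0], [0, 0, 0]], angular=[[0, 0, 0], [0, 0, 0], [0, 0, 0], [0, 0, 0], [0, 0, 0], [0, 0, 0], [0, 0, 0], [0, 0, -0.127], [0, 0, -0.127], [0, 0, -0.127], [0, 0, -0.127], [0, 0, -0.127], [0, 0, -0.127], [0, 0, -0.127], [0, 0, -0.127], [0, 0, -0.127], [0, 0, -0.127], [0, 0, -0.127], [0, 0, -0.127], [0, 0, 0]])

```text
clock: 5.9
position: [0.5066, 0.2833, 0.3015]
ee_rot: [-1.81, -2.567, 0.0]
force: [-0.8, 0.2, 0.1]
width: 0.652
gripper_force: 0.0
```

```bash
python3 -c "
from fit import *
go(.5047,.2932,.053,1.909)"
```

```text
clk 5.9 pos [0.5066 0.2833 0.3015] shift cm [ 1.    0.17 24.85] turn [-0.    -0.     0.004] w 0.652 gf 0.0
```

carry_out(claw=[5, 5, 5, 5, 5, 5, 5, 5, 5, 5, 5], delta_pos=[[1, 0.2, 0], [0, 0, 2.5], [0, 0, 2.5], [0, 0, 2.5], [0, 0, 2.5], [0, 0, 2.5], [0, 0, 2.5], [0, 0, 2.5], [0, 0, 2], [0, 0, 1], [0, 0, 0]], angular=[[0, 0, 0], [0, 0, 0], [0, 0, 0], [0, 0, 0], [0, 0, 0], [0, 0, 0], [0, 0, 0], [0, 0, 0], [0, 0, 0], [0, 0, 0], [0, 0, 0]])

```text
clock: 7.0
position: [0.5043, 0.2936, 0.0956]
ee_rot: [-1.814, -2.564, 0.003]
force: [-0.8, 0.4, 0.9]
width: 0.547
gripper_force: 0.0
```

```bash
python3 - <<'E'
from fit import *; from cell import arm
p=arm.get_image('side'); cv2.imwrite('pics/pre.png',cv2.resize(np.ascontiguousarray(p['frame'][190:350,180:360,::-1]),None,fx=3,fy=3))
go(.5047,.2932,.053,1.909)
E
```

```text
clk 7.05 pos [0.5048 0.2941 0.0968] shift cm [-0.08 -0.04  4.38] turn [-0.    -0.     0.002] w 0.542 gf 0.0
```

View pics/pre.png

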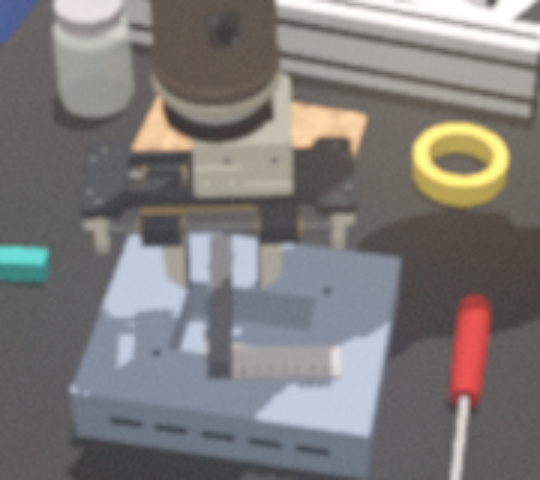

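The fingers at crop (178,265) and (270,265) straddle the stock at (220,300). I'll descend and grip.

carry_out(claw=[5, 5, 5, 5, 5, 1, 1, 1, 1, 1, 1, 1, 1], delta_pos=[[0, 0, 1.5], [0, 0, 1.5], [0, 0, 0.8], [0, 0, 0.4], [0, 0, 0], [0, 0, 0], [0, 0, 0], [0, 0, 0], [0, 0, 0], [0, 0, 0], [0, 0, 0], [0, 0, 0], [0, 0, 0]], angular=[[0, 0, 0], [0, 0, 0], [0, 0, 0], [0, 0, 0], [0, 0, 0], [0, 0, 0], [0, 0, 0], [0, 0, 0], [0, 0, 0], [0, 0, 0], [0, 0, 0], [0, 0, 0], [0, 0, 0]])

```text
clock: 8.35
position: [0.5054, 0.2937, 0.055]
ee_rot: [1.812, 2.566, 0.001]
force: [1.9, -0.4, 4.4]
width: 0.194
gripper_force: 25.0
```

carry_out(claw=[1, 1, 1, 1, 1, 1, 1, 1, 1, 1], delta_pos=[[0, 0, 0], [0, 0, -0.5], [0, 0, -1], [0, 0, -1.5], [0, 0, -2], [0, 0, -2], [0, 0, -2], [0, 0, -2], [0, 0, -1], [0, 0, 0]], angular=[[0, 0, 0], [0, 0, 0], [0, 0, 0], [0, 0, 0], [0, 0, 0], [0, 0, 0], [0, 0, 0], [0, 0, 0], [0, 0, 0], [0, 0, 0]], force=35)

```text
clock: 9.35
position: [0.5054, 0.2943, 0.1766]
ee_rot: [1.812, 2.565, 0.004]
force: [-1.5, 0.4, -1.5]
width: 0.199
gripper_force: 35.0
```

```bash
python3 - <<'E'
from fit import *; from cell import arm; import pickle
R=pickle.load(open('R.pkl','rb')); p=arm.get_image('side')
m=R['mat']; yaw=m[2]+np.pi; ex=np.array([np.cos(yaw),np.sin(yaw)]); ey=np.array([-ex[1],ex[0]])
c=m[:2]-.040*ey; g=c+.004*ex; print('stock',c,'tcp',g,yaw)
d=[e for e in arm.trace('lsquare',p) if e['centre'][0]>.37]
print([(e['conf'],e['centre']) for e in d])
# z of stock underside: tip z -.005
for z in(.15,): print(fit([(p,d[0]['region'])],'lsquare',R['lsquare'],z))
cv2.imwrite('pics/lift.png',cv2.resize(np.ascontiguousarray(p['frame'][150:350,160:360,::-1]),None,fx=2.5,fy=2.5))
go(*g,.17,yaw)
E
```

```text
stock [0.57431741 0.07229347] tcp [0.57032806 0.07258521] 3.068592653589793
[(0.94, [0.4612, 0.6381]), (0.77, [0.5421, 0.9776])]
(array([0.5115965 , 0.2709133 , 1.92587666]), np.float64(0.15091833472251892))
clk 9.45 pos [0.5048 0.2933 0.1744] shift cm [-22.99  -1.2    0.45] turn [-1.000e-03  0.000e+00 -1.157e+00] w 0.195 gf 35.0
```

View pics/lift.png

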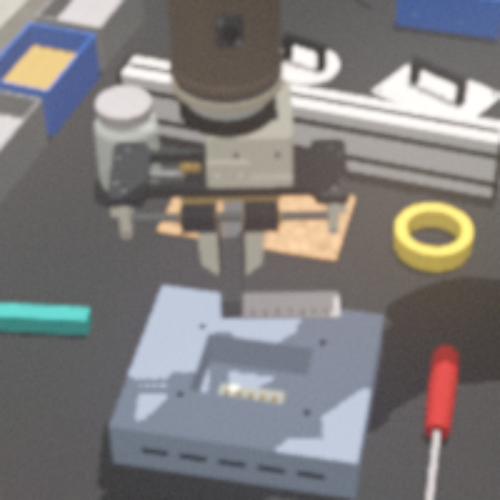

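carry_out(claw=[1, 1, 1, 1, 1, 1, 1, 1, 1, 1, 1, 1, 1, 1, 1, 1, 1, 1, 1, 1], delta_pos=[[-1, 0, 0], [-2.5, -0.2, 0], [-3, -0.2, 0], [-3, -0.2, 0], [-3, -0.2, 0], [-3, -0.2, 0], [-3, -0.2, 0], [-3, 0, 0], [-1.5, 0, 0], [0, 0, 0], [0, 0, 0], [0, 0, 0], [0, 0, 0], [0, 0, 0], [0, 0, 0], [0, 0, 0], [0, 0, 0], [0, 0, 0], [0, 0, 0], [0, 0, 0]], angular=[[0, 0, 0], [0, 0, 0], [0, 0, 0], [0, 0, 0], [0, 0, 0], [0, 0, 0], [0, 0, 0], [0, 0, 0], [0, 0, 0], [0, 0, -0.06], [0, 0, -0.12], [0, 0, -0.12], [0, 0, -0.12], [0, 0, -0.12], [0, 0, -0.12], [0, 0, -0.12], [0, 0, -0.12], [0, 0, -0.12], [0, 0, -0.12], [0, 0, -0.02]])

```text
clock: 11.45
position: [0.5701, 0.0729, 0.174]
ee_rot: [-0.105, -3.138, -0.001]
force: [-0.3, 1.2, -2.6]
width: 0.193
gripper_force: 35.0
```

```bash
python3 - <<'E'
from fit import *; from cell import arm
go(.5703,.0726,.0105,3.0686)
p=arm.get_image('top')
E
```

```text
clk 11.45 pos [0.5701 0.0729 0.174 ] shift cm [-0.04 -0.03 16.35] turn [ 0.    -0.001  0.006] w 0.193 gf 35.0
```

carry_out(claw=[1, 1, 1, 1, 1, 1, 1, 1, 1, 1, 1], delta_pos=[[0, 0, 1], [0, 0, 2.5], [0, 0, 2.5], [0, 0, 2.5], [0, 0, 2.5], [0, 0, 2], [0, 0, 1.5], [0, 0, 1], [0, 0, 0.4], [0, 0, 0.2], [0, 0, 0]], angular=[[0, 0, 0], [0, 0, 0], [0, 0, 0], [0, 0, 0], [0, 0, 0], [0, 0, 0], [0, 0, 0], [0, 0, 0], [0, 0, 0], [0, 0, 0], [0, 0, 0]])

```text
clock: 12.6
position: [0.5709, 0.073, 0.0142]
ee_rot: [0.11, 3.139, 0.0]
force: [-0.6, 0.3, -2.1]
width: 0.195
gripper_force: 35.0
```

carry_out(claw=[1, 1, 1, 1], delta_pos=[[0, 0, 0.2], [0, 0, 0.15], [0, 0, 0.1], [0, 0, 0]], angular=[[0, 0, 0], [0, 0, 0], [0, 0, 0], [0, 0, 0]])

```text
clock: 13.0
position: [0.5706, 0.0727, 0.0092]
ee_rot: [-0.11, -3.14, 0.0]
force: [0.3, 0.5, -1.5]
width: 0.192
gripper_force: 35.0
```

carry_out(claw=[1, 1, 1], delta_pos=[[0, 0, 0.1], [0, 0, 0.05], [0, 0, 0]], angular=[[0, 0, 0], [0, 0, 0], [0, 0, 0]])

```text
clock: 13.3
position: [0.5706, 0.0728, 0.0089]
ee_rot: [0.11, 3.139, -0.001]
force: [-4.6, -3.1, 12.8]
width: 0.196
gripper_force: 35.0
```

Contact at 12.8 N. I'll release slowly and lift.

carry_out(claw=[2.2, 3, 4, 5, 5, 5, 5, 5, 5, 5, 5, 5, 5, 5, 5, 5], delta_pos=[[0, 0, -0.1], [0, 0, 0], [0, 0, 0], [0, 0, 0], [0, 0, 0], [0, 0, -1], [0, 0, -2], [0, 0, -3], [0, 0, -3], [0, 0, -3], [0, 0, -3], [0, 0, -2], [0, 0, 0], [0, 0, 0], [0, 0, 0], [0, 0, 0]], angular=[[0, 0, 0], [0, 0, 0], [0, 0, 0], [0, 0, 0], [0, 0, 0], [0, 0, 0], [0, 0, 0], [0, 0, 0], [0, 0, 0], [0, 0, 0], [0, 0, 0], [0, 0, 0], [0, 0, 0.1], [0, 0, 0.1], [0, 0, 0.12], [0, 0, 0]])

```text
clock: 14.9
position: [0.5705, 0.0728, 0.1791]
ee_rot: [0.611, 3.081, -0.001]
force: [0.4, -0.2, -0.0]
width: 0.543
gripper_force: 0.0
```

```bash
python3 - <<'E'
from fit import *; import pickle
R=pickle.load(open('R.pkl','rb'))
go(*R['cover'][:2],.18,R['cover'][2])
E
```

```text
clk 14.9 pos [0.5705 0.0728 0.1791] shift cm [  0.   -35.72  -0.07] turn [-0.     0.001  0.007] w 0.543 gf 0.0
```

carry_out(claw=[5, 5, 5, 5, 5, 5, 5, 5, 5, 5, 5, 5, 5], delta_pos=[[0, -2, 0], [0, -3, 0], [0, -3, 0], [0, -3, 0], [0, -3, 0], [0, -3, 0], [0, -3, 0], [0, -3, 0], [0, -3, 0], [0, -3, 0], [0, -3, 0], [0, -3, 0], [0, -0.7, 0]], angular=[[0, 0, 0], [0, 0, 0], [0, 0, 0], [0, 0, 0], [0, 0, 0], [0, 0, 0], [0, 0, 0], [0, 0, 0], [0, 0, 0], [0, 0, 0], [0, 0, 0], [0, 0, 0], [0, 0, 0]])

```text
clock: 16.2
position: [0.4331, -0.2609, 0.1782]
ee_rot: [-0.61, -3.08, 0.002]
force: [0.6, 0.6, -0.7]
width: 0.548
gripper_force: 0.0
```

```bash
python3 - <<'E'
from fit import *; from cell import arm; import pickle
R=pickle.load(open('R.pkl','rb')); p=arm.get_image('side'); t=arm.get_image('top')
go(*R['cover'][:2],.016,R['cover'][2])
R['lsquare']=np.array([.5743,.0723,3.0686])
for n,q in(('side',p),('top',t)):
    d=arm.trace('lsquare',q)
    for e in d:
        g=ground(q,np.array(e['centre'])*[560,420],.01)
        if np.hypot(*(g[:2]-R['mat'][:2]))<.06: print(n,e['conf'],fit([(q,e['region'])],'lsquare',R['lsquare'],.004)); break
def draw(p,w):
    im=cv2.resize(np.ascontiguousarray(p['frame'][:,:,::-1]),None,fx=4,fy=4,interpolation=cv2.INTER_CUBIC)
    for l,z in(('mat',0),('lsquare',.004),('cover',0)):
        for b in M[l]:
            u=(proj(p,world(b,R[l],z))+.5)*4-.5
            cv2.polylines(im,[cv2.convexHull(u.astype(np.int32))],True,(0,0,255),1)
    x,y,W,H=[4*i for i in w]; return im[y:y+H,x:x+W]
cv2.imwrite('pics/mid.png',np.hstack([draw(p,(215,125,150,140)),draw(t,(255,160,50,140))]))
E
```

```text
clk 16.3 pos [ 0.4343 -0.2584  0.1786] shift cm [ 0.05  0.1  16.26] turn [ 0.    -0.     0.009] w 0.546 gf 0.0
top 0.72 (array([0.57361164, 0.07120697, 3.0832819 ]), np.float64(0.11682315915822983))
```

View pics/mid.png

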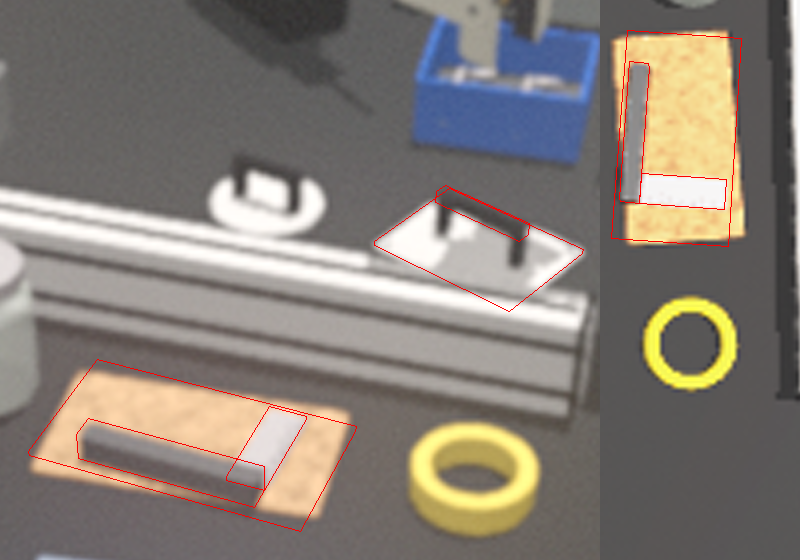

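I got the sign of the mat's yaw wrong: it is +0.073, not -0.073. The square lies askew, with a corner about 1 mm over the mat's edge. There is plenty of time, so I'll go back and straighten it.

carry_out(claw=[5, 5, 5, 5, 5, 5, 5, 5, 5, 5, 5, 5, 5, 5, 5, 5, 5], delta_pos=[[0, 2, 0], [0, 3, 0], [0, 3, 0], [0, 3, 0], [0, 3, 0], [0, 3, 0], [0, 3, 0], [0, 3, 0], [0, 3, 0], [0, 3, 0], [0, 3, 0], [0, 3, 0], [0, 0.5, 0], [0, 0, 0], [0, 0, 0], [0, 0, 0], [0, 0, 0]], angular=[[0, 0, 0], [0, 0, 0], [0, 0, 0], [0, 0, 0], [0, 0, 0], [0, 0, 0], [0, 0, 0], [0, 0, 0], [0, 0, 0], [0, 0, 0], [0, 0, 0], [0, 0, 0], [0, 0, 0], [0, 0, -0.12], [0, 0, -0.12], [0, 0, -0.08], [0, 0, 0]])

```text
clock: 18.1
position: [0.5693, 0.0716, 0.1786]
ee_rot: [-0.105, -3.139, -0.0]
force: [-0.5, 0.6, 0.3]
width: 0.548
gripper_force: 0.0
```

```bash
python3 - <<'E'
from fit import *
go(.570,.0722,.010,3.075)
E
```

```text
clk 18.1 pos [0.5693 0.0716 0.1786] shift cm [-0.08  0.06 16.86] turn [ 0.    -0.001  0.   ] w 0.548 gf 0.0
```

carry_out(claw=[5, 5, 5, 5, 5, 5, 5, 5, 5, 5, 1, 1, 1, 1, 1, 1, 1, 1], delta_pos=[[0, 0, 2], [0, 0, 2.5], [0, 0, 2.5], [0, 0, 2.5], [0, 0, 2.5], [0, 0, 2.5], [0, 0, 1.2], [0, 0, 0.7], [0, 0, 0.4], [0, 0, 0], [0, 0, 0], [0, 0, 0], [0, 0, 0], [0, 0, 0], [0, 0, 0], [0, 0, 0], [0, 0, 0], [0, 0, 0]], angular=[[0, 0, 0], [0, 0, 0], [0, 0, 0], [0, 0, 0], [0, 0, 0], [0, 0, 0], [0, 0, 0], [0, 0, 0], [0, 0, 0], [0, 0, 0], [0, 0, 0], [0, 0, 0], [0, 0, 0], [0, 0, 0], [0, 0, 0], [0, 0, 0], [0, 0, 0], [0, 0, 0]])

```text
clock: 19.9
position: [0.57, 0.0713, 0.011]
ee_rot: [0.11, 3.139, 0.001]
force: [-0.1, 1.0, 3.2]
width: 0.196
gripper_force: 35.0
```

carry_out(claw=[1, 1, 1, 1, 1, 1], delta_pos=[[0, 0, -0.5], [0, 0, -0.8], [0, 0, -0.7], [0, 0, 0], [0, 0, 0], [0, 0, 0]], angular=[[0, 0, 0], [0, 0, 0], [0, 0, 0], [0, 0, -0.07], [0, 0, -0.07], [0, 0, 0]])

```text
clock: 20.5
position: [0.5699, 0.0707, 0.0311]
ee_rot: [-0.111, 3.14, -0.0]
force: [-0.0, -0.3, -2.2]
width: 0.195
gripper_force: 35.0
```

```bash
python3 - <<'E'
from fit import *
go(.5645,.072,.009,3.214)
E
```

```text
clk 20.5 pos [0.5699 0.0707 0.0311] shift cm [0.53 0.17 2.21] turn [-0.     0.    -0.001] w 0.195 gf 35.0
```

carry_out(claw=[1, 1, 1, 1, 1, 1], delta_pos=[[0.5, 0.1, 0], [0, 0, 1], [0, 0, 0.6], [0, 0, 0.3], [0, 0, 0.1], [0, 0, 0]], angular=[[0, 0, 0], [0, 0, 0], [0, 0, 0], [0, 0, 0], [0, 0, 0], [0, 0, 0]])

```text
clock: 21.1
position: [0.5642, 0.0712, 0.011]
ee_rot: [0.11, -3.139, 0.002]
force: [-4.1, -3.5, 7.8]
width: 0.192
gripper_force: 35.0
```

carry_out(claw=[2.2, 3, 4, 5, 5, 5, 5, 5, 5, 5, 5, 5, 5, 5, 5, 5, 5], delta_pos=[[0, 0, 0], [0, 0, 0], [0, 0, 0], [0, 0, 0], [0, 0, 0], [0, 0, -1], [0, 0, -2], [0, 0, -3], [0, 0, -3], [0, 0, -3], [0, 0, -3], [0, 0, -2], [0, 0, 0], [0, 0, 0], [0, 0, 0], [0, 0, 0], [0, 0, 0]], angular=[[0, 0, 0], [0, 0, 0], [0, 0, 0], [0, 0, 0], [0, 0, 0], [0, 0, 0], [0, 0, 0], [0, 0, 0], [0, 0, 0], [0, 0, 0], [0, 0, 0], [0, 0, 0], [0, 0, 0.12], [0, 0, 0.12], [0, 0, 0.12], [0, 0, 0.11], [0, 0, 0]])

```text
clock: 22.8
position: [0.5647, 0.0719, 0.1817]
ee_rot: [0.626, 3.078, -0.0]
force: [-0.1, 0.4, -0.6]
width: 0.542
gripper_force: 0.0
```

```bash
python3 - <<'E'
from fit import *; import pickle
R=pickle.load(open('R.pkl','rb'))
go(*R['cover'][:2],.18,R['cover'][2])
E
```

```text
clk 22.8 pos [0.5647 0.0719 0.1817] shift cm [ -0.83 -35.41   0.16] turn [ 0.     0.001 -0.002] w 0.542 gf 0.0
```

carry_out(claw=[5, 5, 5, 5, 5, 5, 5, 5, 5, 5, 5, 5, 5, 5], delta_pos=[[-0.8, -2, 0], [0, -3, 0], [0, -3, 0], [0, -3, 0], [0, -3, 0], [0, -3, 0], [0, -3, 0], [0, -3, 0], [0, -3, 0], [0, -3, 0], [0, -3, 0], [0, -3, 0], [0, -0.4, 0], [0, 0, 0]], angular=[[0, 0, 0], [0, 0, 0], [0, 0, 0], [0, 0, 0], [0, 0, 0], [0, 0, 0], [0, 0, 0], [0, 0, 0], [0, 0, 0], [0, 0, 0], [0, 0, 0], [0, 0, 0], [0, 0, 0], [0, 0, 0]])

```text
clock: 24.2
position: [0.4339, -0.2582, 0.1809]
ee_rot: [0.623, 3.079, 0.0]
force: [-0.6, 0.3, -0.1]
width: 0.543
gripper_force: 0.0
```

```bash
python3 - <<'E'
from fit import *; from cell import arm; import pickle
R=pickle.load(open('R.pkl','rb')); R['mat'][2]=.0727; pickle.dump(R,open('R.pkl','wb'))
P={n:arm.get_image(n) for n in('side','top')}
go(*R['cover'][:2],.016,R['cover'][2])
m=R['mat']; c,s=np.cos(m[2]),np.sin(m[2])
for n,q in P.items():
    for e in arm.trace('lsquare',q):
        g=ground(q,np.array(e['centre'])*[560,420],.01)
        if np.hypot(*(g[:2]-m[:2]))<.08:
            f=fit([(q,e['region'])],'lsquare',[.5685,.0715,3.214],.004); C=np.vstack([world(b,f[0],0) for b in M['lsquare']])[:,:2]-m[:2]
            C=C@np.array([[c,-s],[s,c]]); print(n,e['conf'],f,'in mat frame',C.min(0),C.max(0)); break
E
```

```text
clk 24.3 pos [ 0.4348 -0.2564  0.1811] shift cm [ 0.04 -0.12 16.51] turn [0.001 0.001 0.002] w 0.541 gf 0.0
side 0.61 (array([0.56647226, 0.07521307, 3.22036313]), np.float64(0.14711590111255646)) in mat frame [-0.06685839 -0.04633502] [0.06324848 0.05245233]
top 0.71 (array([0.56891891, 0.07067322, 3.20344583]), np.float64(0.11195285618305206)) in mat frame [-0.06565605 -0.0502411 ] [0.06539927 0.04805684]
```

The square now sits inside the mat outline. Next I'll descend on the cover's handle.

carry_out(claw=[5, 5, 5, 5, 5, 5, 5, 5, 5, 5], delta_pos=[[0, 0, 2], [0, 0, 2.5], [0, 0, 2.5], [0, 0, 2.5], [0, 0, 2], [0, 0, 2], [0, 0, 1.5], [0, 0, 1], [0, 0, 0.5], [0, 0, 0]], angular=[[0, 0, 0], [0, 0, 0], [0, 0, 0], [0, 0, 0], [0, 0, 0], [0, 0, 0], [0, 0, 0], [0, 0, 0], [0, 0, 0], [0, 0, 0]])

```text
clock: 25.4
position: [0.4344, -0.2573, 0.0156]
ee_rot: [-0.623, -3.079, -0.0]
force: [-0.2, 0.1, 0.7]
width: 0.545
gripper_force: 0.0
```

carry_out(claw=[0.8, 0.8, 0.8, 0.8, 0.8, 0.8, 0.8, 0.8, 0.8], delta_pos=[[0, 0, 0], [0, 0, 0], [0, 0, 0], [0, 0, 0], [0, 0, 0], [0, 0, 0], [0, 0, 0], [0, 0, 0], [0, 0, 0]], angular=[[0, 0, 0], [0, 0, 0], [0, 0, 0], [0, 0, 0], [0, 0, 0], [0, 0, 0], [0, 0, 0], [0, 0, 0], [0, 0, 0]], force=30)

```text
clock: 26.3
position: [0.4345, -0.2575, 0.0159]
ee_rot: [0.624, 3.079, 0.0]
force: [-0.1, 1.1, 3.6]
width: 0.121
gripper_force: 30.0
```

carry_out(claw=[0.8, 0.8, 0.8, 0.8, 0.8, 0.8, 0.8, 0.8, 0.8, 0.8, 0.8, 0.8], delta_pos=[[0, 0, 0], [0, 0, 0], [0, 0, -0.3], [0, 0, -0.7], [0, 0, -1.5], [0, 0, -2], [0, 0, -2.5], [0, 0, -2.5], [0, 0, -2.5], [0, 0, -2], [0, 0, -1], [0, 0, 0]], angular=[[0, 0, 0], [0, 0, 0], [0, 0, 0], [0, 0, 0], [0, 0, 0], [0, 0, 0], [0, 0, 0], [0, 0, 0], [0, 0, 0], [0, 0, 0], [0, 0, 0], [0, 0, 0]], force=45)

```text
clock: 27.5
position: [0.4349, -0.2578, 0.1673]
ee_rot: [0.624, 3.077, -0.002]
force: [0.6, -0.3, -1.6]
width: 0.122
gripper_force: 45.0
```

```bash
python3 - <<'E'
from fit import *; from cell import arm; import pickle
R=pickle.load(open('R.pkl','rb')); p=arm.get_image('side')
cv2.imwrite('pics/lift2.png',cv2.resize(np.ascontiguousarray(p['frame'][50:270,200:400,::-1]),None,fx=2.5,fy=2.5))
go(*R['housing'][:2],.172,R['housing'][2]+np.pi)
E
```

```text
clk 27.55 pos [ 0.4342 -0.2578  0.1661] shift cm [16.46 52.76 -0.63] turn [-0.001  0.001 -0.523] w 0.123 gf 45.0
```

View pics/lift2.png

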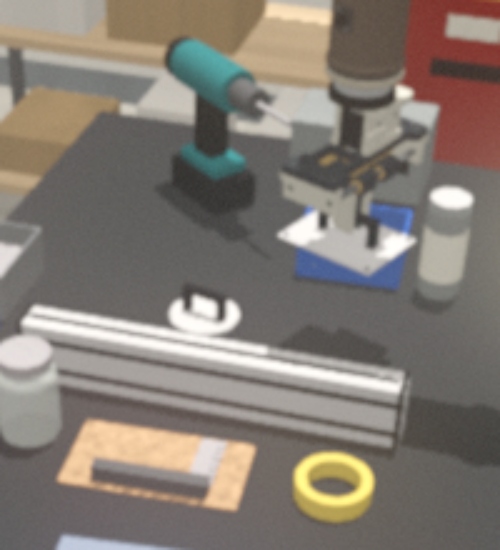

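The cover hangs level in the gripper, well above the fence, and the square lies on the mat. I'll carry the cover across.

carry_out(claw=[0.8, 0.8, 0.8, 0.8, 0.8, 0.8, 0.8, 0.8, 0.8, 0.8, 0.8, 0.8, 0.8, 0.8, 0.8, 0.8, 0.8, 0.8, 0.8, 0.8], delta_pos=[[0.2, 0.66, 0], [0.4, 1.32, 0], [0.6, 2, 0], [0.8, 2.6, 0], [0.8, 2.6, 0], [0.8, 2.6, 0], [0.8, 2.6, 0], [0.8, 2.6, 0], [0.8, 2.6, 0], [0.8, 2.6, 0], [0.8, 2.6, 0], [0.8, 2.6, 0], [0.8, 2.6, 0], [0.8, 2.6, 0], [0.8, 2.6, 0], [0.8, 2.6, 0], [0.8, 2.6, 0], [0.8, 2.6, 0], [0.8, 2.6, 0], [0.8, 2.6, 0]], angular=[[0, 0, 0], [0, 0, 0], [0, 0, 0], [0, 0, 0], [0, 0, 0], [0, 0, 0], [0, 0, 0], [0, 0, 0], [0, 0, 0], [0, 0, 0], [0, 0, 0], [0, 0, 0], [0, 0, 0], [0, 0, 0], [0, 0, 0], [0, 0, 0], [0, 0, 0], [0, 0, 0], [0, 0, 0], [0, 0, 0]])

```text
clock: 29.55
position: [0.4841, 0.2459, 0.165]
ee_rot: [-0.621, -3.078, 0.001]
force: [0.7, 0.3, -2.2]
width: 0.126
gripper_force: 45.0
```

carry_out(claw=[0.8, 0.8, 0.8, 0.8, 0.8, 0.8, 0.8, 0.8, 0.8, 0.8], delta_pos=[[0.6, 2, 0], [0.5, 1.6, 0], [0.3, 1, 0], [0, 0, 0], [0, 0, 0], [0, 0, 0], [0, 0, 0], [0, 0, 0], [0, 0, 0], [0, 0, 0]], angular=[[0, 0, 0], [0, 0, 0], [0, 0, 0], [0, 0, -0.06], [0, 0, -0.1], [0, 0, -0.1], [0, 0, -0.1], [0, 0, -0.1], [0, 0, -0.06], [0, 0, 0]])

```text
clock: 30.55
position: [0.4899, 0.2916, 0.1651]
ee_rot: [0.19, -3.135, 0.001]
force: [0.3, 0.1, -2.0]
width: 0.126
gripper_force: 45.0
```

```bash
python3 - <<'E'
from fit import *; from cell import arm; import pickle
R=pickle.load(open('R.pkl','rb')); h=R['housing']
go(*h[:2],.081,h[2]+np.pi)
P={n:arm.get_image(n) for n in('side','top')}
z=arm.observe()['position'][2]-.016
for n,q in P.items():
    for e in arm.trace('cover',q)[:2]:
        f=fit([(q,e['region'])],'cover',[*h[:2],h[2]],z); print(n,e['conf'],f, e['region'].sum())
E
```

```text
clk 30.55 pos [0.4899 0.2916 0.1651] shift cm [0.15 0.09 8.41] turn [-0.    -0.001 -0.001] w 0.126 gf 45.0
side 0.71 (array([0.48812376, 0.29361225, 0.13119175]), np.float64(0.5286605954170227)) 1353
side 0.5 (array([0.41903012, 0.43382855, 0.15435118]), np.float64(0.5450342297554016)) 6339
top 0.59 (array([0.48991373, 0.291155  , 0.12155667]), np.float64(1.6541733741760254)) 209
```

carry_out(claw=[0.8, 0.8, 0.8, 0.8, 0.8, 0.8, 0.8, 0.8, 0.8], delta_pos=[[0.1, 0.1, 0.5], [0, 0, 1], [0, 0, 1.5], [0, 0, 1.5], [0, 0, 1], [0, 0, 0.7], [0, 0, 0.3], [0, 0, 0], [0, 0, 0]], angular=[[0, 0, 0], [0, 0, 0], [0, 0, 0], [0, 0, 0], [0, 0, 0], [0, 0, 0], [0, 0, 0], [0, 0, 0], [0, 0, 0]])

```text
clock: 31.65
position: [0.4896, 0.2928, 0.1011]
ee_rot: [-0.189, 3.135, 0.001]
force: [-0.2, -0.2, -2.7]
width: 0.123
gripper_force: 45.0
```

```bash
python3 - <<'E'
from fit import *; from cell import arm; import pickle
R=pickle.load(open('R.pkl','rb')); h=R['housing']
go(*h[:2],.081,h[2]+np.pi)
p=arm.get_image('side'); z=arm.observe()['position'][2]-.016; print(z)
im=cv2.resize(np.ascontiguousarray(p['frame'][:,:,::-1]),None,fx=5,fy=5,interpolation=cv2.INTER_CUBIC)
for l,zz,q in(('housing',0,h),('cover',z,h)):
    for b in M[l]:
        u=(proj(p,world(b,q,zz))+.5)*5-.5; cv2.polylines(im,[cv2.convexHull(u.astype(np.int32))],True,(0,0,255),1)
cv2.imwrite('pics/hold.png',im[1080:1680,960:1660])
E
```

```text
clk 31.65 pos [0.4896 0.2928 0.1011] shift cm [ 0.15 -0.04  2.01] turn [ 0.     0.001 -0.003] w 0.123 gf 45.0
0.08524128580963464
```

View pics/hold.png

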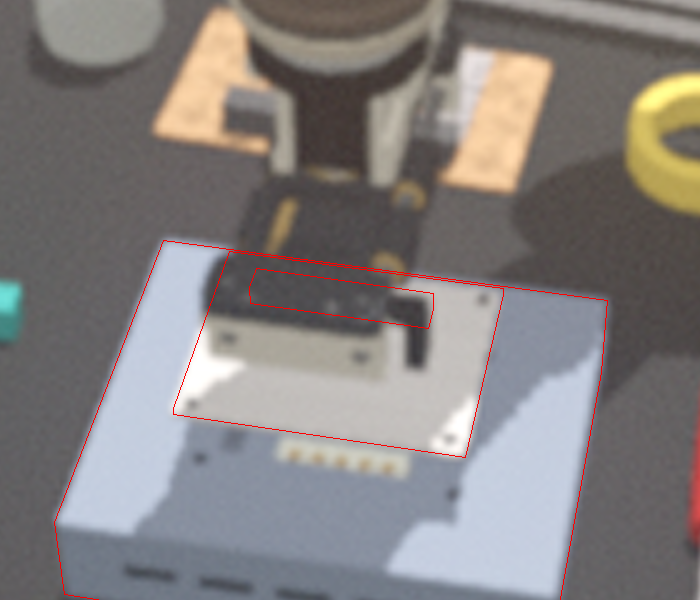

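The plate's outline coincides with the model centred on the opening (corners at crop (175,413), (466,457) and (503,288)), and it is level. I'll lower the last 20 mm.

carry_out(claw=[0.8, 0.8, 0.8, 0.8, 0.8, 0.8, 0.8, 0.8, 0.8, 0.8], delta_pos=[[0.1, 0, 0.3], [0, 0, 0.5], [0, 0, 0.5], [0, 0, 0.4], [0, 0, 0.2], [0, 0, 0.1], [0, 0, 0], [0, 0, 0], [0, 0, 0], [0, 0, 0]], angular=[[0, 0, 0], [0, 0, 0], [0, 0, 0], [0, 0, 0], [0, 0, 0], [0, 0, 0], [0, 0, 0], [0, 0, 0], [0, 0, 0], [0, 0, 0]])

```text
clock: 32.7
position: [0.4885, 0.2924, 0.0809]
ee_rot: [-0.189, 3.136, 0.0]
force: [-1.0, 0.1, -1.7]
width: 0.124
gripper_force: 45.0
```

```bash
python3 - <<'E'
from fit import *; from cell import arm; import pickle
R=pickle.load(open('R.pkl','rb')); h=R['housing']
go(*h[:2],.081,h[2]+np.pi)
p=arm.get_image('side'); z=arm.observe()['position'][2]-.016; print(z)
go(*h[:2],.081,h[2]+np.pi)
im=cv2.resize(np.ascontiguousarray(p['frame'][:,:,::-1]),None,fx=5,fy=5,interpolation=cv2.INTER_CUBIC)
for b in M['cover']:
    u=(proj(p,world(b,h,.065))+.5)*5-.5; cv2.polylines(im,[cv2.convexHull(u.astype(np.int32))],True,(0,0,255),1)
cv2.imwrite('pics/hold2.png',im[1080:1680,960:1660])
E
```

```text
clk 32.7 pos [0.4885 0.2924 0.0809] shift cm [ 0.04 -0.02 -0.01] turn [ 0.     0.    -0.003] w 0.124 gf 45.0
0.06483910972393829
clk 32.75 pos [0.4885 0.2925 0.0808] shift cm [ 0.04 -0.02 -0.02] turn [ 0.     0.    -0.003] w 0.124 gf 45.0
```

View pics/hold2.png

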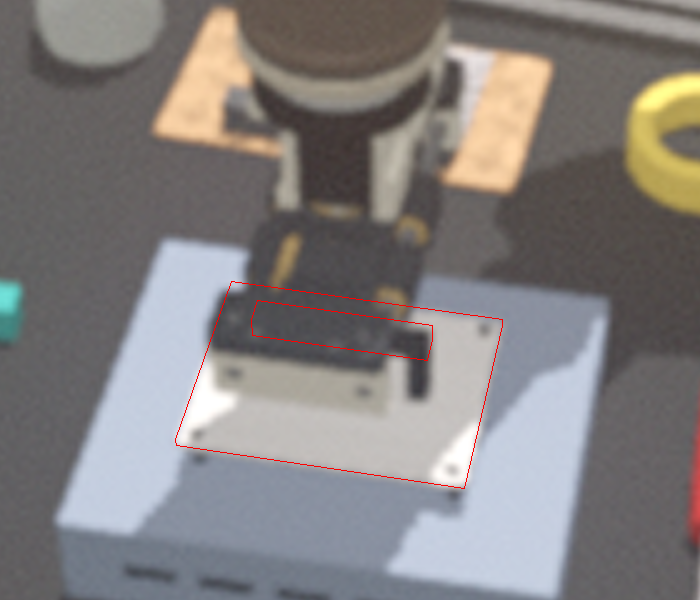

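The plate's corners at crop (177,443), (465,487) and (502,320) match the target outline: 15 mm up, centred, aligned and still. Handing in.

```bash
python3 -c "
from cell import arm
print(arm.sign_off())"
```

```text
the job is handed in; nothing more can be done
None
```

I handed the job in at about 33 s: the steel square lies flat on the mat, after I regrasped it once to straighten it, and the gripper holds the cover level and still, centred and aligned about 15 mm above the opening.

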